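Key up the ratchet clamp three clicks and hold

ROBOT

A 6-joint arm with a two-finger parallel gripper is mounted at the origin on the work surface. World frame = base frame: x ahead of the robot, y to its left, z up, the work surface at z = 0. Lengths are in mm, angles in rad, forces in N, time in s.
With the tool pointing down it reaches from about 300 to 775 mm from the base axis. Payload 14.6 kg.
Tool frame: the origin (TCP) lies midway between the tips of the shut fingers; the grasp point (between the pads) lies 19 mm behind it; z points along the fingers, y is the direction in which the jaws open and shut (so a half turn about z gives the same grasp; the last joint's range is limited). The gripper opens to 94 mm and grips with 3 to 60 N. Pads are 16 mm wide; open, the fingers measure 119 mm over their backs; the gripper's body (75 mm by 177 mm) begins 78 mm behind the grasp point.
Start: joints at [1.059, 0.3, 1.521, -0, 1.321, -0.067], TCP at [236.649, 496.474, 205.446] pointing down, gripper open.
Joint ranges: [-3.03, 3.03], [-0.79, 2.21], [0.23, 2.52], [-1.04, 4.18], [0, 3.07], [-2.55, 2.55]. Speed limits (rad/s): [2.22, 2.22, 2.57, 3.14, 3.14, 3.14].

INTERFACE

Orientations are given as [roll, pitch, yaw] about the fixed x, y, z axes, in that order (R = Rz(yaw) Ry(pitch) Rx(roll)).
In Python, from cell import read_state, camera, get_calibration, sign_off gives the robot as it stands.
- The arm moves only by the tool carry_out, never from a script. Its argument "series" is a list of rows, each an object with "delta_pos": the shift along the world's x, y, z in mm, a list of three; "turn": the turn, a rotation vector about the world's x, y, z in rad, a list of three; "hand": the opening, from 0 (shut) to 1 (fully open). A call has 1 to 8 rows; each row is the pose to reach, as a shift and turn from the pose commanded when the call began; what a row does not reach only later rows make up. A row lasts 1/8 s, in which the tool goes at most 62.5 mm and 10.7 degrees, less where a joint would pass 70% of its speed; a pose out of reach is approached as far as the arm can. A call with a gripper value outside its range is refused whole. The fingers move at their own pace and stop on an object; "squeeze" is the grip in N (left out, the last holds). Time passes only in rows, so rows that repeat a pose let the fingers close. It gives the time, the measured TCP pose, the force and the opening at its end, in the units of the state.
- read_state(): the state, without advancing time (a new reading comes with each control period).
- camera(name): name is "scene" or "top" or "wrist"; returns the picture (384x512x3 uint8, red, green, blue); there is no depth.
- get_calibration(name): a dict with "intrinsics" (3x3 intrinsics, pixels), "pose" (4x4, takes a point from camera to world coordinates). Camera axes: x right, y down, z forward; pixel columns grow to the right and rows downward; lengths in mm; the calibration is good to about 2 mm. A picture is of the moment at which its call begins: read the wrist's pose just before it. get_calibration takes no time and is no camera call; for the wrist camera it gives the pose at the moment of the call.
- sign_off(): hands the job in, once; it reports no verdict.
The state is a dict: "clock": time; "joints": joint angles; "qd": joint speeds; "effort": joint torques, N m; "eef_pos": TCP position; "eef_rot": TCP orientation; "wrist_force": force on the tool from outside, world axes, zero at the start; "moment": the same for the moment, N m; "finger_gap": finger opening in mm.
Only numpy, scipy, OpenCV 4.12 (cv2) and the standard library are available. Lean on these libraries where they do the work, as an engineer would, in place of code of your own. Each camera call takes 0.05 s, during which the arm holds its last target.

TASK

Take the orange-handled key from its grey stand, dip its steel tip into the small yellow grease pot, then stand the tip in the dark steel socket at the end of the clamp's red lever. With the key, turn the lever counter-clockwise (seen from above) exactly three clicks, never running over the fourth, and finish while still gripping the key and holding the lever there against its return spring; do not knock the other things about.

Things in the scene. Friction and masses are not known exactly. Their poses are not given: they have to be found in the camera images.
- clamp: blue stack clamp fixed on the bench, base plate 270 x 150 x 12 mm. Origin on the bench under the lever's hub axis (vertical); its x axis points from the hub to the clamped stack of plates (jaws 90 and 110 mm wide, up to 90 mm high, 80 to 186 mm from the hub); the lever is on the -x side. z up.
- hub (a point): centre of the lever's hub on its vertical turning axis, 66 mm above the bench (level with the socket mouth); its x axis points along the lever to the socket.
- socket (a point): centre of the mouth of the lever's socket, 66 mm above the bench, 100 mm from the hub axis, moving with the lever. The socket is a dark steel cup, outside diameter 32 mm, round upright hole 18 mm across and 28 mm deep with a closed floor; its bottom hangs 34 mm above the bench. Nothing else within 60 mm stands higher than the mouth on this side of the hub.
- lever (a joint): turn of the red lever about the upright hub axis, rad: 0 at rest against its stop, growing counter-clockwise seen from above, 1.5 at most. At rest it points 0.45 rad clockwise of the clamp's -x direction. A return spring (0.35 Nm at 0, plus 0.1 Nm per rad) drives it back to 0 when let go; the clicks do not hold it by themselves.
- pawl (a point): point on the lever, 60 mm from the hub axis on the line to the socket, 36 mm above the bench, at its spring pawl. From 0.1 rad before each pin the pawl resists with up to 0.27 Nm (2.7 N at the socket); at the pin's middle this falls away and for the next 0.1 rad it helps the lever on as much: that snap is one click.
- pins (a point): point on the hub axis 36 mm above the bench, turning with the grey pin sector under the lever; x axis from the hub to the first pin, z up. Five brass pins 60 mm from the axis, at 0, 0.25, 0.5, 0.75, 1.0 rad counter-clockwise. First pin 0.15 to 0.4 rad ahead of the resting lever, fixed during the work. After three clicks the pawl is between pins 3 and 4, best at 0.625.
- key: straight drive key, 95 mm long, about 0.18 kg: steel shank 12 mm in diameter, 38 mm long; collar 28 mm in diameter, 5 mm thick; then a square orange handle 24 x 24 mm, 43 to 95 mm above the tip. Origin at the tip's end, z axis up through the handle, x and y square to the handle's faces. Starts upright in the stand.
- key_tip (a point): the end of the key's shank (same point as the key's origin).
- key_grip (a point): middle of the key's handle, 70 mm above the tip: grip here from above across two flat faces.
- stand: grey steel block 70 x 70 x 35 mm fixed on the bench, origin under its centre; an upright hole 16 mm across and 25 mm deep in its middle holds the key's shank, the tip 10 mm above the bench.
- pot: small yellow open grease pot, loose, about 0.45 kg, rim radius 30 mm, 50 mm high, wall 4 mm. Origin under its centre.
- pot_rim (a point): centre of the pot's mouth, 50 mm above the bench. Dipped means the tip is clearly inside, about 20 mm below the rim.
- blanks: loose bundle of seven flat plates, 100 x 60 x 42 mm, 1.8 kg; a bystander. Origin under its centre.
- wrench: loose steel wrench lying flat; a bystander.
- slug: loose steel round 44 mm in diameter, 30 mm high; a bystander. Origin under its centre.
- angle: loose steel angle bracket 50 x 70 x 50 mm high; a bystander. Origin under the middle of its foot.
- offcut_bin: loose dark steel offcut bin 160 x 220 x 80 mm; a bystander. Origin under its centre.
Things that resemble listed ones, but are neither listed nor needed, are in the scene too. What is meant by the key is not purple, and is the larger of those in its own colour. Of the things shaped like the pot, the yellow one is meant.

How it is judged (in metres and radians):
On the way, in this order (a step that is already met when the one before it is completed fails the run):
1. the key's tip is dipped into the grease pot (z of key_tip in the frame of pot_rim below -0.01 m and horizontal distance between key_tip and pot_rim below 0.024 m and contact force between the fingers and key above 1 N), for 0.1 s.
2. the key's tip stands in the lever's socket, no click made yet (z of key_tip in the frame of socket below -0.01 m and horizontal distance between key_tip and socket below 0.009 m and y of pawl in the frame of pins below 0 m), for 0.1 s.
3. the lever has made three clicks (y of pawl in the frame of pins between 0.0296 and 0.0403 m), for 0.2 s.
At the end, for the whole second after the job is handed in: Ends holding: key gripped (over 2 N), within 20 deg of upright, its tip 10 mm or more deep in the lever's socket and pressing on it (over 1.5 N); lever still, its pawl between the third and fourth pins (0.516 to 0.737 rad past the first); pot upright (all of step 3 and velocity of joint lever between -0.15 and 0.15 rad/s and z of key_tip in the frame of socket below -0.01 m and horizontal distance between key_tip and socket below 0.011 m and contact force between the fingers and key above 2 N and contact force between key and lever above 1.5 N and angle between key's own z axis and vertical below 0.35 rad and angle between pot's own z axis and vertical below 0.15 rad); the arm keeps its last pose, push and grip.
It fails at once if the lever was run over the fourth click (y of pawl in the frame of pins above 0.0425 m).
It fails at once if the grease pot was pushed over or away (distance of pot from where it was at the start of the episode above 0.04 m or angle between pot's own z axis and vertical above 0.4 rad).
It fails at once if a bystander was knocked about (distance of any of blanks, wrench, slug, angle, offcut_bin from where it was at the start of the episode above 0.04 m).
It also fails if it takes over 67 s, if anything falls off the work surface, if the arm or the gripper's body presses on something with over 40 N, if the wrist force passes 120 N, or if a joint passes its speed limit or range.

## Working session

There is one attempt and no reset: what is moved stays moved. The work goes in short steps, Python scripts to look and compute and a tool call to move; the robot and the scene stay as the last step left them, time stands still between calls to the robot, and variables do not carry over. Pictures are saved under pics/ and viewed, and the job is handed in when it is done.

Besides the shell and the picture viewer there is one more tool, called after ">>>" by a JSON object that holds its "op" and its "data". carry_out: Moves the arm, as the interface text tells. Its arguments: {"type":"object","properties":{"series":{"type":"array"},"squeeze":{"type":"number"}},"required":["series"]}

```bash
mkdir -p pics; ls
python3 - <<'E'
from cell import *
import cv2
s=read_state();print(s)
for n in("scene","top","wrist"):
    c=get_calibration(n);print(n,c["intrinsics"],c["pose"])
    im=camera(n);cv2.imwrite(f"pics/{n}0.png",im[:,:,::-1])
E
```

```text
pics
{'clock': 0.0, 'joints': array([ 1.05942574e+00,  3.00471743e-01,  1.52154396e+00,  3.19230922e-05,
        1.32070128e+00, -6.65887433e-02]), 'qd': array([-8.38769901e-05, -1.74173442e-03,  3.69136322e-04, -3.57819276e-04,
        1.99622283e-04,  3.49770528e-04]), 'effort': array([ 1.44256461e-03, -5.31813705e+01, -3.52733195e+01,  7.09385751e-02,
        2.44765927e-02, -6.71930684e-05]), 'eef_pos': array([236.51169393, 496.27632005, 204.90168124]), 'eef_rot': array([-3.14047288e+00, -1.05664668e-04,  2.69680283e+00]), 'wrist_force': array([-0.10323634,  0.65193522, -0.28564383]), 'moment': array([0.02050137, 0.02722515, 0.00353003]), 'finger_gap': 93.98346290982794}
scene [[428.7028534    0.         260.88433784]
 [  0.         428.7028534  196.49464318]
 [  0.           0.           1.        ]] [[ 8.67414964e-01  3.10148967e-01 -3.89100114e-01  9.91575788e+02]
 [ 4.97413233e-01 -5.19907512e-01  6.94461126e-01 -8.47500631e+02]
 [ 1.30903280e-02 -7.95929518e-01 -6.05247756e-01  7.69541229e+02]
 [ 0.00000000e+00  0.00000000e+00  0.00000000e+00  1.00000000e+00]]
top [[377.09221296   0.         252.78913519]
 [  0.         377.09221296 186.61278447]
 [  0.           0.           1.        ]] [[-7.27693313e-03 -9.95042772e-01  9.91812870e-02  3.81899242e+02]
 [-9.99973193e-01  7.16049105e-03 -1.52995791e-03 -2.61032284e+01]
 [ 8.12186840e-04 -9.91897617e-02 -9.95068204e-01  1.38039199e+03]
 [ 0.00000000e+00  0.00000000e+00  0.00000000e+00  1.00000000e+00]]
wrist [[318.49435523   0.         262.98662555]
 [  0.         318.49435523 189.1559565 ]
 [  0.           0.           1.        ]] [[ 4.30054056e-01  8.74374911e-01  2.24771049e-01  1.72920681e+02]
 [ 9.02801664e-01 -4.16061333e-01 -1.08821519e-01  5.28594949e+02]
 [-1.63226320e-03  2.49722813e-01 -9.68315988e-01  3.83683170e+02]
 [ 0.00000000e+00  0.00000000e+00  0.00000000e+00  1.00000000e+00]]
```

View pics/scene0.png

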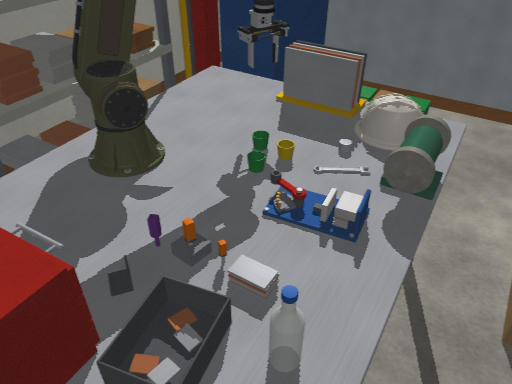

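View pics/top0.png

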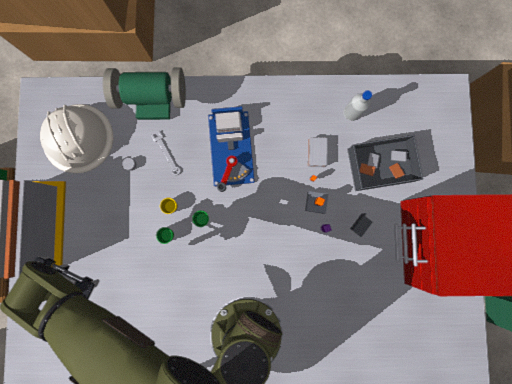

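View pics/wrist0.png

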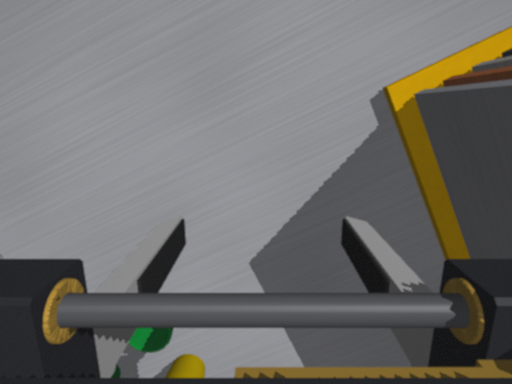

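```bash
cat > h.py <<'E'
import numpy as np, cv2
from cell import *
def ray(cal,u,v):
    K=cal["intrinsics"];T=cal["pose"]
    d=T[:3,:3]@np.linalg.solve(K,[u,v,1.]);return T[:3,3],d/np.linalg.norm(d)
def onz(cal,u,v,z):
    o,d=ray(cal,u,v);return o+d*(z-o[2])/d[2]
def tri(*rs):
    A=sum(np.eye(3)-np.outer(d,d) for o,d in rs);b=sum((np.eye(3)-np.outer(d,d))@o for o,d in rs)
    p=np.linalg.solve(A,b);return p,[np.linalg.norm(np.cross(p-o,d)) for o,d in rs]
def proj(cal,p):
    T=np.linalg.inv(cal["pose"]);q=cal["intrinsics"]@(T[:3,:3]@np.asarray(p,float)+T[:3,3]);return q[:2]/q[2]
def blobs(im,lo,hi,amin=8):
    hsv=cv2.cvtColor(im,cv2.COLOR_RGB2HSV);m=cv2.inRange(hsv,lo,hi)
    n,l,st,c=cv2.connectedComponentsWithStats(m)
    return [(st[i].tolist(),c[i].round(2).tolist()) for i in range(1,n) if st[i,4]>=amin],m
E
python3 - <<'E'
from h import *
for n in("scene","top"):
    im=cv2.imread(f"pics/{n}0.png")[:,:,::-1].copy()
    for nm,lo,hi in(("orange",(5,200,130),(14,255,255)),("yellow",(22,180,100),(30,255,255)),("red",(0,200,100),(4,255,255)),("blue",(105,180,80),(120,255,255))):
        print(n,nm,blobs(im,lo,hi)[0])
a=cv2.imread("pics/scene0.png")[140:280,130:390];b=cv2.imread("pics/top0.png")[95:255,140:350]
cv2.imwrite("pics/cs.png",cv2.resize(a,None,fx=3,fy=3,interpolation=cv2.INTER_CUBIC));cv2.imwrite("pics/ct.png",cv2.resize(b,None,fx=3.7,fy=3.7,interpolation=cv2.INTER_CUBIC))
E
```

```text
scene orange [([183, 218, 11, 8, 49], [187.73, 221.39]), ([219, 240, 7, 5, 25], [221.72, 242.2])]
scene yellow [([179, 0, 13, 78, 424], [185.13, 37.32]), ([277, 92, 89, 26, 528], [322.07, 105.64]), ([278, 140, 16, 20, 214], [285.29, 148.69])]
scene red [([280, 179, 17, 16, 88], [288.4, 186.0]), ([301, 189, 5, 7, 18], [303.11, 192.5]), ([0, 228, 73, 91, 3119], [22.93, 270.45])]
scene blue [([283, 295, 15, 9, 64], [289.53, 299.61])]
top orange [([311, 176, 6, 5, 20], [313.05, 177.65]), ([315, 197, 10, 9, 56], [319.34, 200.89])]
top yellow [([36, 181, 28, 84, 573], [58.07, 219.43]), ([161, 198, 16, 16, 152], [169.54, 205.36])]
top red [([222, 157, 15, 26, 108], [228.19, 169.63]), ([401, 195, 111, 101, 9266], [464.21, 244.11])]
top blue [([363, 91, 9, 9, 58], [366.84, 94.95]), ([212, 107, 30, 6, 89], [227.46, 109.64]), ([210, 114, 44, 70, 1205], [230.17, 152.02])]
```

View pics/cs.png

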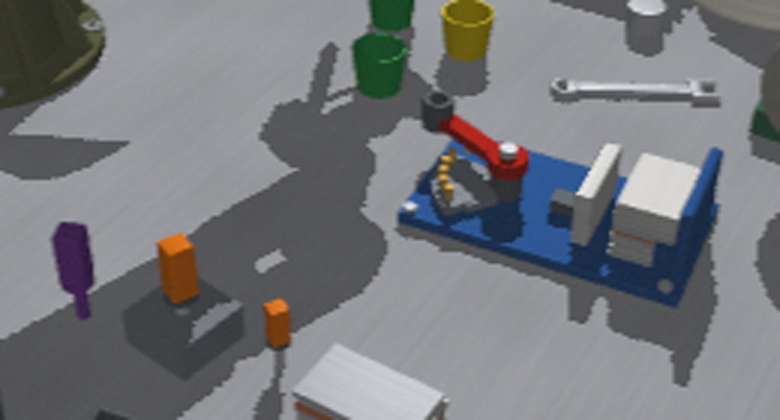

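View pics/ct.png

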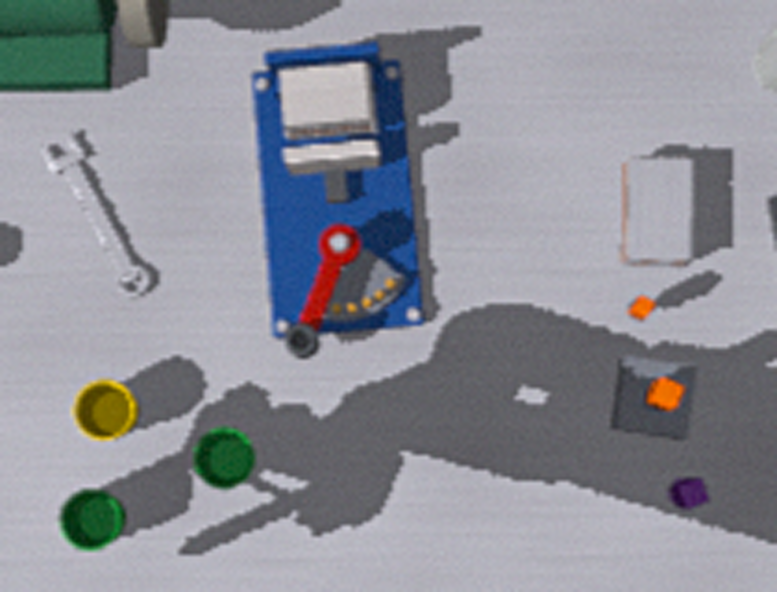

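The crops show three candidate keys: purple at scene (155,225), a small orange one at (222,247), and a large orange one in the grey stand at (189,230). The large one fits, being the larger of the two orange ones and standing in the stand. For the pot, the yellow one at scene (285,149) / top (169,205) is meant; the two green ones are not.

Run:
```python
from h import *
T=get_calibration("top");S=get_calibration("scene")
im=cv2.imread("pics/top0.png")[:,:,::-1].copy();sc=cv2.imread("pics/scene0.png")[:,:,::-1].copy()
_,m=blobs(im,(3,150,60),(16,255,255));m[:,:300]=0;m[:, 335:]=0;m[:190]=0;m[215:]=0
pts=np.argwhere(m)[:,::-1].astype(np.float32);r=cv2.minAreaRect(pts);print("key rect",r)
k=onz(T,*r[0],105);print("key top",k, onz(T,319.5,200.5,100))
b=cv2.boxPoints(r);w=[onz(T,*q,105)[:2] for q in b];print(np.round(w,1)); d=w[1]-w[0];print("edge yaw",np.degrees(np.arctan2(d[1],d[0])))
# key in scene
_,m=blobs(sc,(3,150,60),(16,255,255));ys,xs=np.where(m[205:245,178:200]);print("scene key bbox",xs.min()+178,xs.max()+178,ys.min()+205,ys.max()+205)
# yellow rim
_,m=blobs(im,(20,120,60),(32,255,255));m[:,:155]=0;m[:,190:]=0
p=np.argwhere(m)[:,::-1].astype(np.float32);c,rad=cv2.minEnclosingCircle(p);print("pot",c,rad,onz(T,*c,50))
for n,u,v,z in(("socket",140+301/3.7,95+340/3.7,66),("hub",140+339/3.7,95+241/3.7,75)):print(n,u,v,onz(T,u,v,z))
print("scene socket",130+437/3,140+99/3,onz(S,130+437/3,140+99/3,66)," hub",onz(S,130+508/3,140+151/3,78))
for n,u,v in(("pot",130+467/3,140+12/3),):print(n,onz(S,u,v,50))
```

```text
key rect ((319.20001220703125, 201.1000213623047), (8.497057914733887, 8.049844741821289), 26.56505012512207)
key top [ 458.10061459 -252.59720156  105.        ] [ 460.43419142 -254.5558477   100.        ]
[[ 452.5 -233.5]
 [ 476.8 -246.3]
 [ 463.7 -271.7]
 [ 439.4 -258.9]]
edge yaw -27.69755792876794
scene key bbox 183 195 218 240
pot (168.3120880126953, 205.35235595703125) 8.50947380065918 [450.21977744 270.31098638  50.        ]
socket 221.35135135135135 186.89189189189187 [512.71841156  81.98714838  66.        ]
hub 231.6216216216216 160.13513513513513 [605.76000627  45.36449408  75.        ]
scene socket 275.66666666666663 173.0 [519.9528584   80.36276099  66.        ]  hub [623.11545229  23.6371007   78.        ]
pot [456.65629772 269.18237466  50.        ]
```

>>> {"op": "carry_out", "data": {"series": [{"delta_pos":[16,-53,0],"turn":[0,0,0],"hand":0.55},{"delta_pos":[32,-107,0],"turn":[0,0,0],"hand":0.55},{"delta_pos":[48,-161,0],"turn":[0,0,0],"hand":0.55},{"delta_pos":[64,-214,0],"turn":[0,0,0],"hand":0.55},{"delta_pos":[80,-268,0],"turn":[0,0,0],"hand":0.55},{"delta_pos":[96,-321,0],"turn":[0,0,0],"hand":0.55},{"delta_pos":[112,-375,0],"turn":[0,0,0],"hand":0.55},{"delta_pos":[128,-428,0],"turn":[0,0,0],"hand":0.55}]}}

```text
clock: 1.15
eef_pos: [364.8, 66.7, 205.6]
eef_rot: [3.141, 0.0, 2.697]
wrist_force: [0.5, 0.6, -0.4]
finger_gap: 51.8
```

>>> {"op": "carry_out", "data": {"series": [{"delta_pos":[16,-54,0],"turn":[0,0,0],"hand":0.55},{"delta_pos":[32,-108,0],"turn":[0,0,0],"hand":0.55},{"delta_pos":[48,-161,0],"turn":[0,0,0],"hand":0.55},{"delta_pos":[64,-214,0],"turn":[0,0,0],"hand":0.55},{"delta_pos":[80,-268,0],"turn":[0,0,0],"hand":0.55},{"delta_pos":[94,-321,0],"turn":[0,0,0],"hand":0.55},{"delta_pos":[94,-321,0],"turn":[0,0,0],"hand":0.55},{"delta_pos":[94,-321,0],"turn":[0,0,0],"hand":0.55}]}}

```text
clock: 2.15
eef_pos: [458.4, -252.0, 205.1]
eef_rot: [3.141, -0.001, 2.697]
wrist_force: [0.5, 0.9, -0.7]
finger_gap: 52.0
```

Run:
```python
from h import *
s=read_state();print(s["clock"],s["eef_pos"],s["eef_rot"],s["joints"],s["finger_gap"],s["wrist_force"])
W=get_calibration("wrist");im=camera("wrist");np.save("pics/w1.npy",W["pose"]);cv2.imwrite("pics/wrist1.png",im[:,:,::-1]);t=camera("top");cv2.imwrite("pics/top1.png",t[:,:,::-1]);print(proj(W,[459,-253,105]))
```

```text
2.15 [ 458.36252172 -251.95157399  205.09437262] [ 3.14131442e+00 -9.16158974e-04  2.69659978e+00] [-5.72710334e-01  2.40726260e-01  1.59688065e+00  1.65078348e-04
  1.30492988e+00 -1.69855711e+00] 51.989744745165126 [ 0.50523828  0.88632277 -0.7427216 ]
[260.6101502  189.71439342]
```

View pics/wrist1.png

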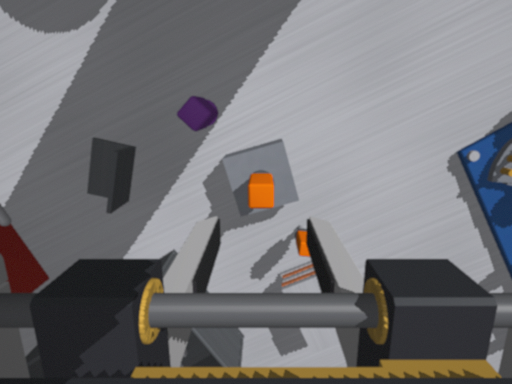

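Key handle top at wrist (261,190), nearly square to the jaws; the small orange one at (303,242).

Run:
```python
from h import *
W=get_calibration("wrist");W["pose"]=np.load("pics/w1.npy")
im=cv2.imread("pics/wrist1.png")[:,:,::-1].copy()
hsv=cv2.cvtColor(im,cv2.COLOR_RGB2HSV)
print(hsv[175,255:268:4].tolist(),hsv[195,255:268:4].tolist(),hsv[183,255:268:4].tolist())
c=im[165:215,235:320];cv2.imwrite("pics/k1.png",cv2.resize(c[:,:,::-1],None,fx=9,fy=9,interpolation=cv2.INTER_NEAREST))
for lo in(120,200,240):
    b,m=blobs(im,(3,150,lo),(18,255,255));print(lo,b)
    mm=m.copy();mm[:,285:]=0;mm[:165]=0;mm[220:]=0
    r=cv2.minAreaRect(np.argwhere(mm)[:,::-1].astype(np.float32));print(r,onz(W,*r[0],105))
for z in(0,60,80):print(z,onz(W,303,242,z))
T=get_calibration("top")
for z in(0,50,70):print("small top cam",z,onz(T,313.05,177.65,z))
# stand corners
for q in((224,156),(283,140),(298,201),(239,215)):print(onz(W,*q,35).round(1))
```

```text
[[13, 243, 194], [14, 243, 197], [14, 243, 199], [13, 244, 202]] [[14, 244, 223], [14, 244, 225], [14, 244, 226], [14, 244, 227]] [[13, 243, 214], [14, 243, 215], [13, 243, 216], [13, 243, 217]]
120 [([248, 173, 26, 35, 846], [260.69, 190.66]), ([298, 231, 12, 25, 211], [302.97, 243.26])]
((260.5, 190.0), (34.0, 25.0), 90.0) [ 459.19787202 -253.20524646  105.        ]
200 [([250, 175, 24, 32, 660], [262.17, 192.16]), ([300, 232, 9, 24, 124], [303.23, 245.01])]
((261.5, 190.5), (31.0, 23.0), 90.0) [ 460.0088903  -252.59013487  105.        ]
240 []
((0.0, 0.0), (0.0, 0.0), 0.0) [ 232.37376965 -371.18407285  105.        ]
0 [ 570.19568844 -246.0355908     0.        ]
60 [ 542.78083038 -241.95233041   60.        ]
80 [ 533.64254435 -240.59124361   80.        ]
small top cam 0 [ 551.10514543 -250.70276249    0.        ]
small top cam 50 [ 544.97623769 -242.5674091    50.        ]
small top cam 70 [ 542.52467459 -239.31326774   70.        ]
[ 423.2 -281.1   35. ]
[ 435.2 -215.2   35. ]
[ 505.5 -228.5   35. ]
[ 491.6 -296.9   35. ]
```

View pics/k1.png

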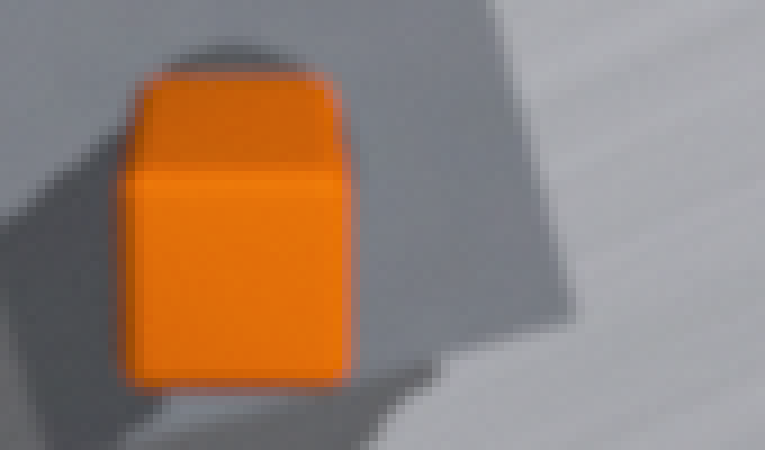

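Run:
```python
from h import *
W=get_calibration("wrist");W["pose"]=np.load("pics/w1.npy")
print(onz(W,261.3,196.1,105),onz(W,248.1,196,105),onz(W,274.4,196,105))
S=get_calibration("scene")
im=cv2.imread("pics/cs.png")
print(tri(ray(W,261.3,196.1),ray(S,130+176/3,140+240/3)))
s=read_state();p=onz(W,261.3,196.1,105)
print("delta",p-s["eef_pos"])
```

```text
[ 464.67886801 -255.02395842  105.        ] [ 459.43177859 -265.81717159  105.        ] [ 469.71637645 -244.23169378  105.        ]
(array([ 464.1575866 , -254.8611997 ,  106.81343631]), [np.float64(0.09327134467101306), np.float64(0.09327134467079168)])
delta [   6.07928546   -3.59087807 -100.6138614 ]
```

>>> {"op": "carry_out", "data": {"series": [{"delta_pos":[6,-3,-20],"turn":[0,0,0],"hand":0.55},{"delta_pos":[6,-3,-60],"turn":[0,0,0],"hand":0.55},{"delta_pos":[6,-3,-100],"turn":[0,0,0],"hand":0.55},{"delta_pos":[6,-3,-130],"turn":[0,0,0],"hand":0.55},{"delta_pos":[6,-3,-144],"turn":[0,0,0],"hand":0.55},{"delta_pos":[6,-3,-144],"turn":[0,0,0],"hand":0.55},{"delta_pos":[6,-3,-144],"turn":[0,0,0],"hand":0.0},{"delta_pos":[6,-3,-144],"turn":[0,0,0],"hand":0.0}], "squeeze": 55}}

```text
clock: 3.25
eef_pos: [465.1, -255.7, 62.5]
eef_rot: [-3.141, 0.002, 2.697]
wrist_force: [0.0, -0.8, 0.6]
finger_gap: 35.0
```

>>> {"op": "carry_out", "data": {"series": [{"delta_pos":[0,0,0],"turn":[0,0,0],"hand":0.0},{"delta_pos":[0,0,0],"turn":[0,0,0],"hand":0.0},{"delta_pos":[0,0,0],"turn":[0,0,0],"hand":0.0}]}}

```text
clock: 3.62
eef_pos: [464.9, -255.6, 62.0]
eef_rot: [3.142, 0.001, 2.697]
wrist_force: [-0.8, 1.7, 6.6]
finger_gap: 23.6
```

>>> {"op": "carry_out", "data": {"series": [{"delta_pos":[0,0,15],"turn":[0,0,0],"hand":0.0},{"delta_pos":[0,0,50],"turn":[0,0,0],"hand":0.0},{"delta_pos":[0,0,90],"turn":[0,0,0],"hand":0.0},{"delta_pos":[0,0,120],"turn":[0,0,0],"hand":0.0},{"delta_pos":[0,30,130],"turn":[0,0,0],"hand":0.0},{"delta_pos":[0,80,130],"turn":[0,0,0],"hand":0.0},{"delta_pos":[0,130,130],"turn":[0,0,0],"hand":0.0},{"delta_pos":[-4,185,130],"turn":[0,0,0],"hand":0.0}]}}

```text
clock: 4.62
eef_pos: [460.3, -69.1, 192.2]
eef_rot: [3.142, 0.0, 2.696]
wrist_force: [1.5, -0.8, -2.0]
finger_gap: 23.8
```

>>> {"op": "carry_out", "data": {"series": [{"delta_pos":[-5,30,0],"turn":[0,0,0],"hand":0.0},{"delta_pos":[-20,50,0],"turn":[0,0,0],"hand":0.0},{"delta_pos":[-30,70,0],"turn":[0,0,0],"hand":0.0},{"delta_pos":[-35,90,0],"turn":[0,0,0],"hand":0.0},{"delta_pos":[-35,90,0],"turn":[0,0,0],"hand":0.0}]}}

```text
clock: 5.25
eef_pos: [425.4, 20.1, 192.1]
eef_rot: [3.141, 0.0, 2.698]
wrist_force: [-0.9, -1.5, -2.0]
finger_gap: 23.5
```

Run:
```python
from h import *
s=read_state();print(s["clock"],s["eef_pos"],s["eef_rot"],s["joints"],s["finger_gap"],s["wrist_force"])
for n in("wrist","scene","top"):
    W=get_calibration(n);im=camera(n);np.save(f"pics/{n}2.npy",W["pose"]);cv2.imwrite(f"pics/{n}2.png",im[:,:,::-1])
```

```text
5.25 [425.41488758  20.09952003 192.0960163 ] [3.14139759e+00 4.98731782e-04 2.69839222e+00] [-3.88213984e-02  3.18577777e-02  1.86589597e+00 -1.78390763e-05
  1.24330365e+00 -1.16641161e+00] 23.499835553542496 [-0.93105508 -1.46667291 -2.00790848]
```

View pics/wrist2.png

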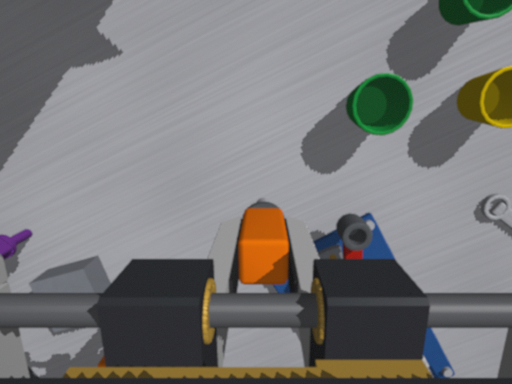

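View pics/scene2.png

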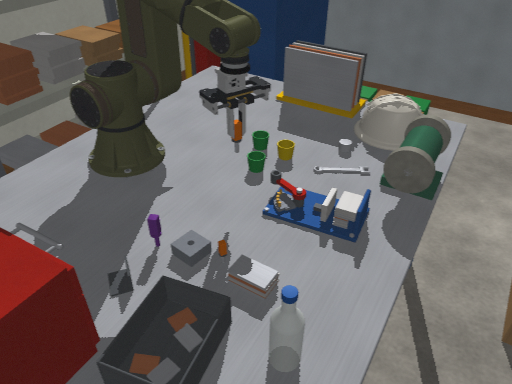

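View pics/top2.png

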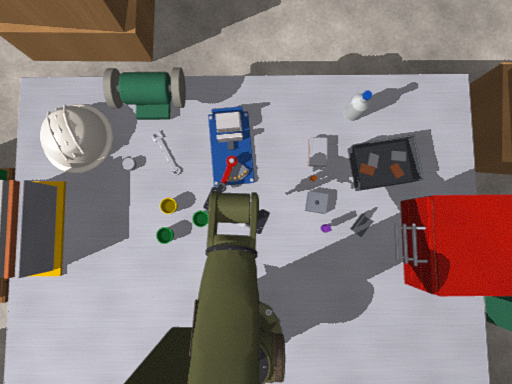

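Key is held upright, stand empty. Wrist view shows the socket mouth at (354,231) and the yellow pot partly at (495,97).

Run:
```python
from h import *
W=get_calibration("wrist");W["pose"]=np.load("pics/wrist2.npy")
im=cv2.imread("pics/wrist2.png")
c=im[205:260,320:385];cv2.imwrite("pics/s2.png",cv2.resize(c,None,fx=9,fy=9,interpolation=cv2.INTER_CUBIC))
d=im[50:135,440:512];cv2.imwrite("pics/p2.png",cv2.resize(d,None,fx=7,fy=7,interpolation=cv2.INTER_CUBIC))
```

```text
(no output)
```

View pics/s2.png

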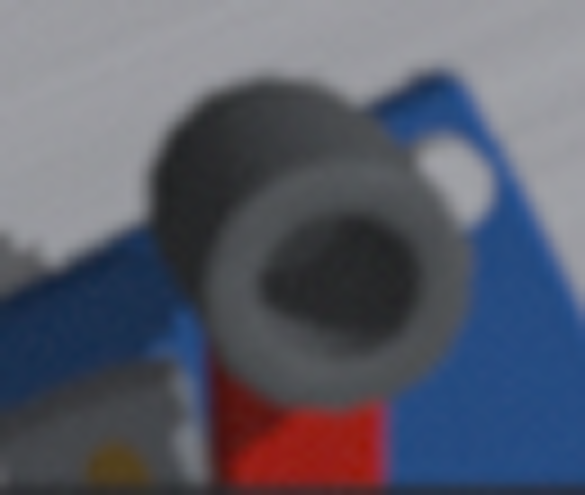

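View pics/p2.png

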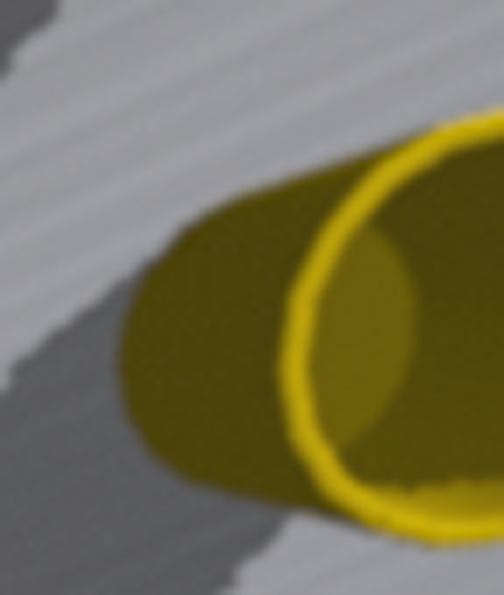

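Run:
```python
from h import *
W=get_calibration("wrist");W["pose"]=np.load("pics/wrist2.npy");T=get_calibration("top");S=get_calibration("scene")
u,v=357.1,235.9
p=onz(W,u,v,66);print("socket wrist",p, "diam",onz(W,u+15,v,66)-onz(W,u-15,v,66))
print("proj top",proj(T,p),"scene",proj(S,p))
# pot rim partial: left edge u=440+280/7=480 -> wall; centre unknown; fit ellipse
im=cv2.imread("pics/wrist2.png")[:,:,::-1].copy()
b,m=blobs(im,(22,200,140),(30,255,255));print(b)
pts=np.argwhere(m)[:,::-1].astype(np.float32);pts=pts[(pts[:,1]<130)&(pts[:,0]>470)]
q=np.array([onz(W,*a,50)[:2] for a in pts])
A=np.c_[2*q,np.ones(len(q))];sol=np.linalg.lstsq(A,(q**2).sum(1),rcond=None)[0];print("pot circ",sol[:2],np.sqrt(sol[2]+sol[0]**2+sol[1]**2))
# pot in scene rim & top proj
for c in((450.2,270.3),tuple(sol[:2])):print(proj(T,[*c,50]),proj(S,[*c,50]))
print(tri(ray(S,285.67,144.0),ray(T,168.3,205.35)))
print(tri(ray(S,275.67,173.0),ray(T,221.35,186.9),ray(W,u,v)))
```

```text
socket wrist [518.93940486  84.38587048  66.        ] diam [1.32019082e+01 2.78444393e+01 5.68434189e-14]
proj top [220.66847695 185.13006938] scene [276.01188874 172.2389572 ]
[([480, 67, 32, 60, 373], [493.27, 102.08])]
pot circ [454.62671882 270.98841539] 26.06674181026863
[168.31511981 205.35794008] [284.08905411 143.3427214 ]
[168.13870384 204.10484309] [285.37095729 143.60237007]
(array([452.4768523 , 272.39409927,  46.75879951]), [np.float64(2.4330085411750817), np.float64(2.4330085411750435)])
(array([516.7765273 ,  83.37750127,  64.40370013]), [np.float64(1.7756118920320478), np.float64(4.094000114907089), np.float64(2.8520572301349567)])
```

>>> {"op": "carry_out", "data": {"series": [{"delta_pos":[6,50,0],"turn":[0,0,0],"hand":0.0},{"delta_pos":[12,100,0],"turn":[0,0,0],"hand":0.0},{"delta_pos":[18,150,0],"turn":[0,0,0],"hand":0.0},{"delta_pos":[24,200,0],"turn":[0,0,0],"hand":0.0},{"delta_pos":[30,235,0],"turn":[0,0,0],"hand":0.0},{"delta_pos":[30,251,0],"turn":[0,0,0],"hand":0.0},{"delta_pos":[30,251,0],"turn":[0,0,0],"hand":0.0},{"delta_pos":[30,251,-40],"turn":[0,0,0],"hand":0.0}]}}

```text
clock: 6.4
eef_pos: [457.1, 269.8, 153.3]
eef_rot: [3.138, 0.003, 2.696]
wrist_force: [-0.3, 0.2, -2.3]
finger_gap: 23.9
```

Run:
```python
from h import *
s=read_state();print(s["clock"],s["eef_pos"],s["eef_rot"],s["joints"],s["finger_gap"],s["wrist_force"])
o=[]
for n in("wrist","scene"):
    W=get_calibration(n);im=camera(n);np.save(f"pics/{n}3.npy",W["pose"]);cv2.imwrite(f"pics/{n}3.png",im[:,:,::-1])
a=im[110:200,210:330,::-1];cv2.imwrite("pics/c3.png",cv2.resize(a,None,fx=6,fy=6,interpolation=cv2.INTER_CUBIC))
S=get_calibration("scene");e=s["eef_pos"];print("tip expected scene",proj(S,[e[0],e[1],e[2]-52]),"potrim",proj(S,[455,271,50]))
```

```text
6.4 [457.10280399 269.81069539 153.30795206] [3.13762371 0.0034013  2.69592697] [ 4.64348146e-01  3.03450155e-01  1.64263228e+00 -2.68687005e-04
  1.19028920e+00 -6.60690111e-01] 23.940795967576264 [-0.30878467  0.21537625 -2.29848182]
tip expected scene [286.63980041 130.16749087] potrim [285.47274167 143.63037308]
```

View pics/wrist3.png

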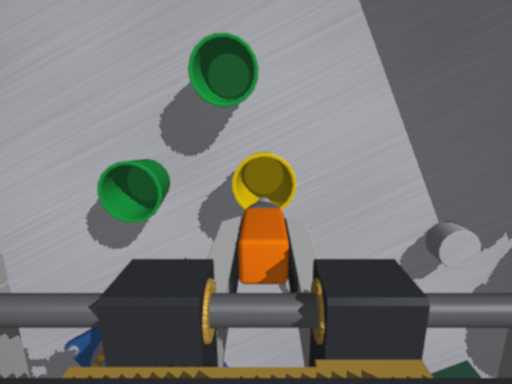

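View pics/c3.png

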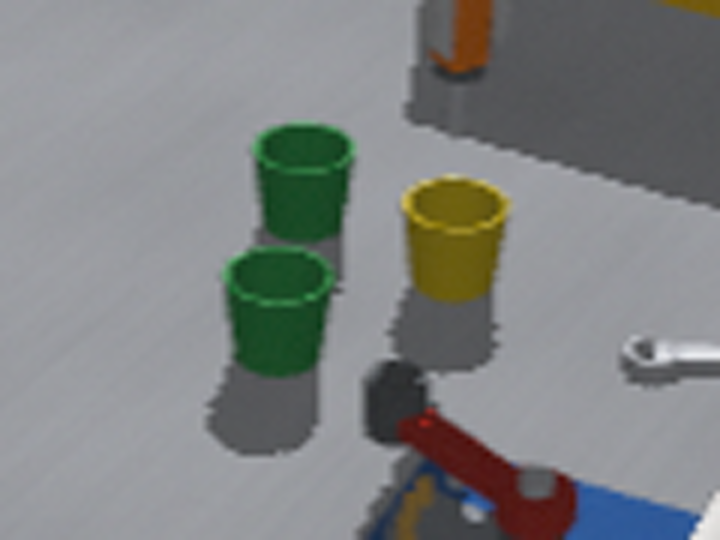

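The crop shows the tip at scene (286.3,130.8), as predicted, and the pot mouth at (285.8,144.2), directly beneath.

Run:
```python
from h import *
W=get_calibration("wrist");W["pose"]=np.load("pics/wrist3.npy");print(onz(W,264,183.5,50),onz(W,232,183,50),onz(W,296,183,50))
```

```text
[455.07446369 273.86458065  50.        ] [442.09069088 247.80849747  50.        ] [467.22174745 300.34141962  50.        ]
```

>>> {"op": "carry_out", "data": {"series": [{"delta_pos":[0,0,-30],"turn":[0,0,0],"hand":0.0},{"delta_pos":[0,0,-30],"turn":[0,0,0],"hand":0.0}]}}

```text
clock: 6.75
eef_pos: [455.3, 269.3, 121.2]
eef_rot: [-3.14, -0.001, 2.696]
wrist_force: [-0.7, -0.5, -1.4]
finger_gap: 23.9
```

>>> {"op": "carry_out", "data": {"series": [{"delta_pos":[0,4,-10],"turn":[0,0,0],"hand":0.0},{"delta_pos":[0,4,-26],"turn":[0,0,0],"hand":0.0},{"delta_pos":[0,4,-42],"turn":[0,0,0],"hand":0.0},{"delta_pos":[0,4,-42],"turn":[0,0,0],"hand":0.0},{"delta_pos":[0,4,-42],"turn":[0,0,0],"hand":0.0},{"delta_pos":[0,4,-42],"turn":[0,0,0],"hand":0.0}]}}

```text
clock: 7.5
eef_pos: [455.9, 274.6, 80.0]
eef_rot: [3.141, 0.001, 2.697]
wrist_force: [-0.6, 0.3, -1.0]
finger_gap: 23.6
```

Run:
```python
from h import *
im=camera("scene");a=im[110:200,210:330,::-1];cv2.imwrite("pics/c4.png",cv2.resize(a,None,fx=6,fy=6,interpolation=cv2.INTER_CUBIC))
```

```text
(no output)
```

View pics/c4.png

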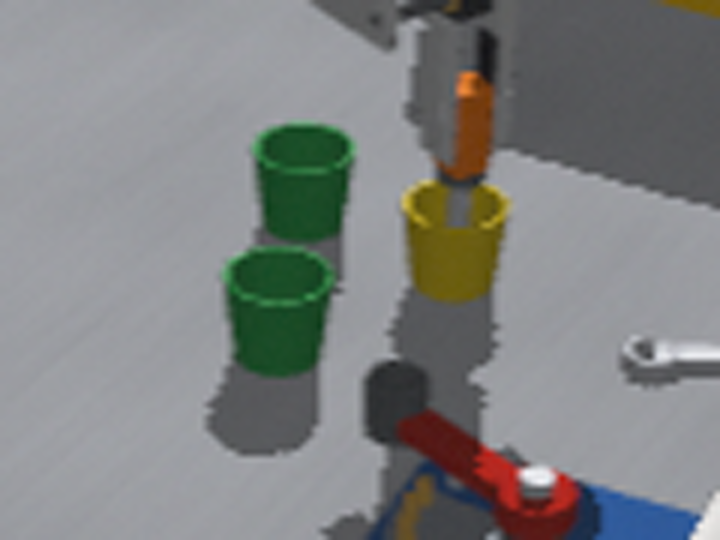

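Tip is inside the yellow pot, well centred, pot unmoved. Now lifting and going near the socket for a close look.

>>> {"op": "carry_out", "data": {"series": [{"delta_pos":[0,0,25],"turn":[0,0,0],"hand":0.0},{"delta_pos":[0,0,60],"turn":[0,0,0],"hand":0.0},{"delta_pos":[10,-20,85],"turn":[0,0,0],"hand":0.0},{"delta_pos":[28,-65,90],"turn":[0,0,0],"hand":0.0},{"delta_pos":[46,-110,90],"turn":[0,0,0],"hand":0.0},{"delta_pos":[65,-155,90],"turn":[0,0,0],"hand":0.0},{"delta_pos":[80,-190,90],"turn":[0,0,0],"hand":0.0},{"delta_pos":[85,-201,90],"turn":[0,0,0],"hand":0.0}]}}

```text
clock: 8.55
eef_pos: [541.2, 71.8, 169.7]
eef_rot: [3.141, 0.0, 2.695]
wrist_force: [-0.3, -0.4, -2.1]
finger_gap: 23.7
```

>>> {"op": "carry_out", "data": {"series": [{"delta_pos":[0,0,0],"turn":[0,0,0],"hand":0.0},{"delta_pos":[0,0,0],"turn":[0,0,0],"hand":0.0}]}}

```text
clock: 8.8
eef_pos: [540.3, 74.5, 169.5]
eef_rot: [3.141, -0.0, 2.698]
wrist_force: [-0.1, 0.6, -0.9]
finger_gap: 23.9
```

Run:
```python
from h import *
s=read_state();print(s["clock"],s["eef_pos"],s["eef_rot"],s["joints"],s["finger_gap"],s["wrist_force"])
for n in("wrist","scene"):
    W=get_calibration(n);im=camera(n);np.save(f"pics/{n}5.npy",W["pose"]);cv2.imwrite(f"pics/{n}5.png",im[:,:,::-1])
a=im[120:210,220:340,::-1];cv2.imwrite("pics/c5.png",cv2.resize(a,None,fx=6,fy=6,interpolation=cv2.INTER_CUBIC))
```

```text
8.8 [540.29791229  74.54725426 169.48926604] [ 3.14145538e+00 -1.83026534e-04  2.69778556e+00] [ 6.98493486e-02  3.21483180e-01  1.57892464e+00  2.21404716e-04
  1.24127679e+00 -1.05721152e+00] 23.86353499682121 [-0.08008457  0.60934738 -0.889911  ]
```

View pics/wrist5.png

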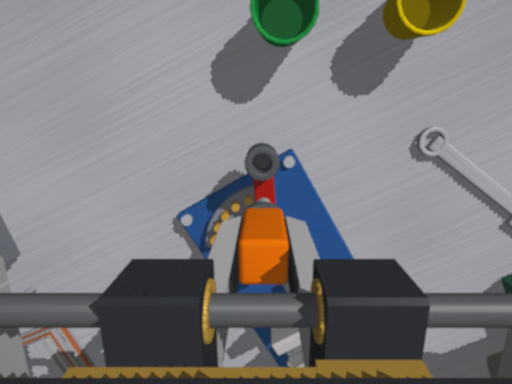

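View pics/c5.png

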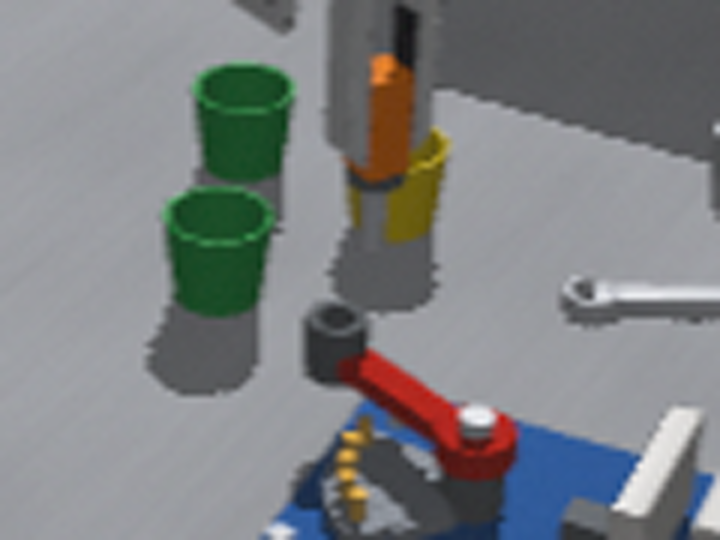

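Run:
```python
from h import *
im=cv2.imread("pics/wrist5.png")
cv2.imwrite("pics/d5.png",cv2.resize(im[135:260,170:305],None,fx=5.5,fy=4.8*5.5/4.8,interpolation=cv2.INTER_CUBIC)[:600])
cv2.imwrite("pics/e5.png",cv2.resize(im[135:190,230:295],None,fx=10,fy=10,interpolation=cv2.INTER_CUBIC))
```

```text
(no output)
```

View pics/d5.png

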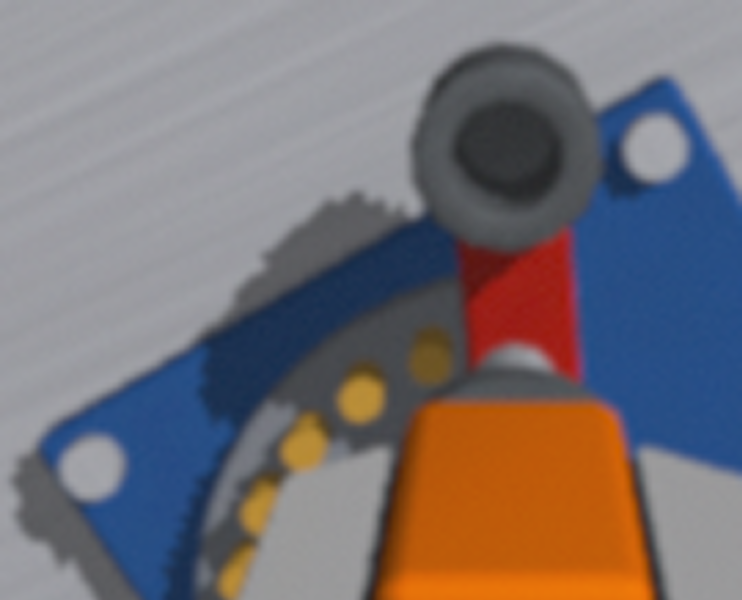

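View pics/e5.png

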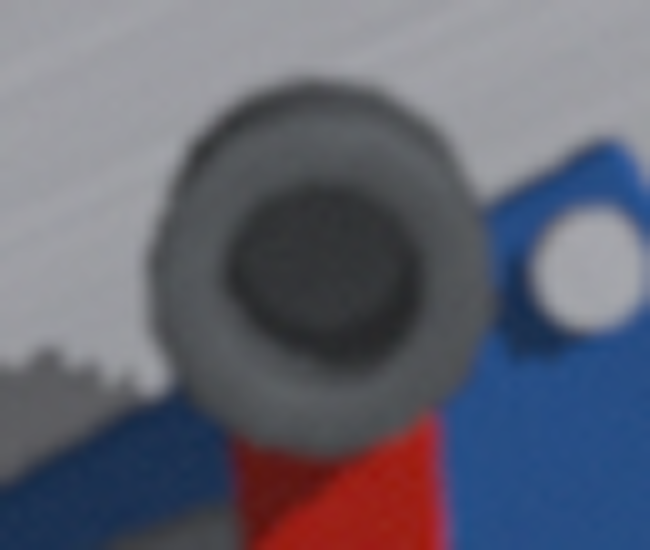

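Run:
```python
from h import *
W=get_calibration("wrist");W["pose"]=np.load("pics/wrist5.npy")
s=onz(W,262.15,162.55,66);print("socket",s,np.linalg.norm(onz(W,230+15.8,162.5,66)-onz(W,230+49.2-.45,162.5,66)))
T=get_calibration("top")
px=[(432,357),(361,398),(305,443),(258,507)]
bh=np.array([611.5,46.5])
# handle top check: TCP is 540.3,74.55
for z in (40,44,48,52):
    q=np.array([onz(W,170+a/5.5-.4,135+b/5.5-.4,z)[:2] for a,b in px])
    sp=np.linalg.norm(np.diff(q,axis=0),axis=1)
    A=np.c_[2*q,np.ones(4)];sol=np.linalg.lstsq(A,(q**2).sum(1),rcond=None)[0]
    r=np.sqrt(sol[2]+sol[0]**2+sol[1]**2)
    print(z,sol[:2].round(1),r.round(1),sp.round(2),"exp",2*60*np.sin(.125))
    for h in (bh,):
        d=q-h;an=np.unwrap(np.arctan2(d[:,1],d[:,0])%(2*np.pi));print(np.hypot(*d.T).round(1),an.round(3),"lever",np.arctan2(*(s[:2]-h)[::-1]).round(3), np.hypot(*(s[:2]-h)))
# red lever edges along direction
for u,v in((262.15,162.55),(263.5+0,195)):print(onz(W,u,v,60))
# handle top
b,m=blobs(cv2.imread("pics/wrist5.png")[:,:,::-1].copy(),(3,150,100),(18,255,255));print(b[:2])
```

```text
socket [519.70036555  85.13917848  66.        ] 29.51896414452559
40 [623.2  51.9] 71.6 [15.36 13.74 15.64] exp 14.960968006227324
[60.4 58.9 58.9 58.8] [3.013 3.27  3.504 3.771] lever 2.743 99.59999497953434
44 [621.3  52.6] 70.6 [15.16 13.56 15.44] exp 14.960968006227324
[61.4 59.8 59.5 59. ] [3.004 3.254 3.481 3.742] lever 2.743 99.59999497953434
48 [619.4  53.3] 69.7 [14.96 13.38 15.23] exp 14.960968006227324
[62.5 60.7 60.1 59.3] [2.996 3.237 3.459 3.715] lever 2.743 99.59999497953434
52 [617.5  54. ] 68.8 [14.76 13.2  15.03] exp 14.960968006227324
[63.6 61.6 60.8 59.6] [2.987 3.222 3.437 3.687] lever 2.743 99.59999497953434
[520.6171533   84.68292235  60.        ]
[548.97892819  72.59023647  60.        ]
[([239, 208, 50, 76, 3465], [263.13, 246.61]), ([62, 328, 20, 26, 83], [71.86, 340.99])]
```

Run:
```python
from h import *
im=cv2.imread("pics/wrist5.png")
cv2.imwrite("pics/f5.png",cv2.resize(im[195:295,225:305],None,fx=6,fy=6,interpolation=cv2.INTER_CUBIC))
W=get_calibration("wrist");W["pose"]=np.load("pics/wrist5.npy")
t=np.array([540.3,74.55,169.5])
print("top centre",proj(W,t+[0,0,43]))
x=np.array([np.cos(2.698),np.sin(2.698),0]);y=np.array([np.sin(2.698),-np.cos(2.698),0])
for a,b in((1,1),(1,-1),(-1,-1),(-1,1)):print(proj(W,t+[0,0,43]+12*a*x+12*b*y),proj(W,t+[0,0,-9]+12*a*x+12*b*y))
```

```text
top centre [259.69513128 264.18104037]
[285.76076479 240.42253258] [279.9672904  206.26049346]
[233.50092966 240.40858495] [241.09084927 206.25189847]
[234.65710683 287.00289499] [241.73522176 242.27710988]
[284.86011246 287.0194304 ] [279.46182981 242.28727315]
```

View pics/f5.png

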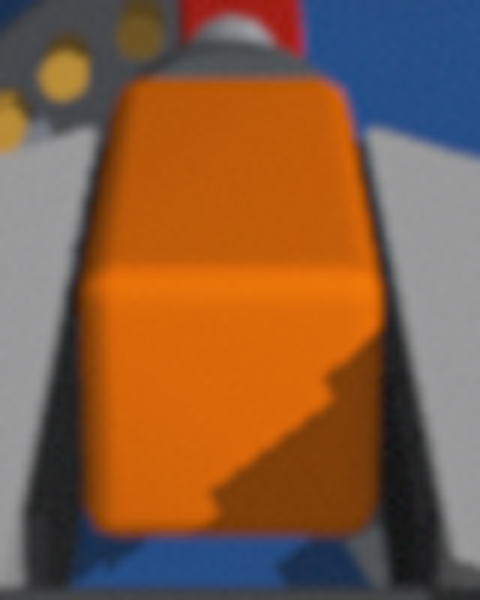

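>>> {"op": "carry_out", "data": {"series": [{"delta_pos":[-10,4,0],"turn":[0,0,0],"hand":0.0},{"delta_pos":[-21.5,8.5,0],"turn":[0,0,0],"hand":0.0},{"delta_pos":[-21.5,8.5,-20],"turn":[0,0,0],"hand":0.0},{"delta_pos":[-21.5,8.5,-41.5],"turn":[0,0,0],"hand":0.0},{"delta_pos":[-21.5,8.5,-41.5],"turn":[0,0,0],"hand":0.0},{"delta_pos":[-21.5,8.5,-41.5],"turn":[0,0,0],"hand":0.0},{"delta_pos":[-21.5,8.5,-41.5],"turn":[0,0,0],"hand":0.0}]}}

```text
clock: 9.78
eef_pos: [519.4, 82.1, 128.9]
eef_rot: [3.141, 0.001, 2.697]
wrist_force: [-0.1, 0.1, -2.4]
finger_gap: 23.1
```

Run:
```python
from h import *
s=read_state();e=s["eef_pos"];print(s["clock"],e,s["wrist_force"])
im=camera("scene");cv2.imwrite("pics/scene6.png",im[:,:,::-1]);a=im[140:200,245:325,::-1];cv2.imwrite("pics/c6.png",cv2.resize(a,None,fx=9,fy=9,interpolation=cv2.INTER_CUBIC))
S=get_calibration("scene")
f=lambda p:(np.array(p)-[245,140]+.5)*9-.5
for z in(-52,-14,-9,24):print(z,f(proj(S,e+[0,0,z])))
print("sock",f(proj(S,[518.9,83.4,66])),f(proj(S,[519.7,85.1,66])))
x=proj(S,[519,83,66]);print(proj(S,[520,83,66])-x,proj(S,[519,84,66])-x)
```

```text
9.775 [519.44499303  82.09116911 128.9089155 ] [-0.05907326  0.0681416  -2.35272424]
-52 [282.29144044 270.02150371]
-14 [286.39742076 170.24718499]
-9 [286.94918325 156.83949137]
24 [290.6604675   66.65619092]
sock [281.56838715 295.57104892] [286.20056301 293.76981429]
[0.30081115 0.09845823] [ 0.16145295 -0.16409786]
```

View pics/c6.png

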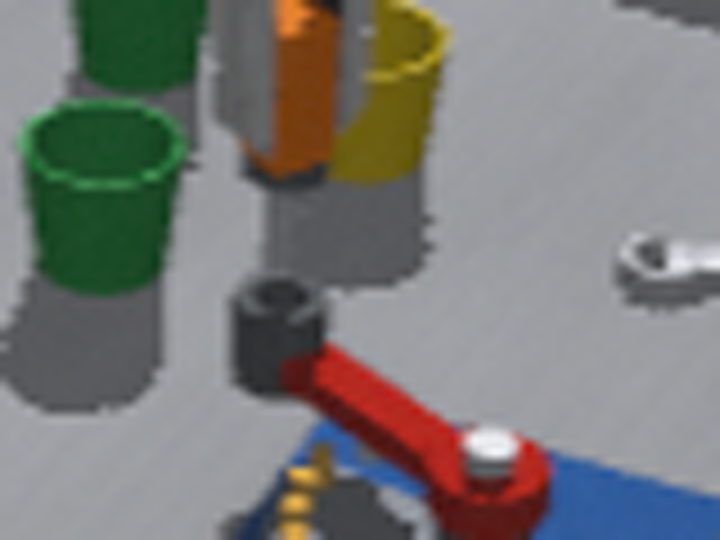

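Run:
```python
from h import *
im=cv2.imread("pics/scene6.png")
a=im[150:185,262:290].astype(float);a=np.clip((a-30)*1.9,0,255).astype(np.uint8)
cv2.imwrite("pics/g6.png",cv2.resize(a,None,fx=17,fy=17,interpolation=cv2.INTER_CUBIC))
for r in range(158,172):print(r,im[r,266:288].sum(1)//3)
```

```text
158 [ 87 136 156 155 157 127  75  54  59  66  65  66  65  58  51  62  70  72
  76  74  74  72]
159 [156 156 156 156 158 126  76  49  49  59  60  53  49  50  47  69  75  73
  74  73  73  74]
160 [155 156 156 156 157 157 143 103  63  52  52  52  51  52  63  82  86  84
  83  81  81  82]
161 [155 156 155 156 156 156 157 156 117  81  78  74  75  85  88  88  88  88
  90  89  89  88]
162 [154 154 156 156 157 157 157 158 121  91  95  93  88  86  89  88  88  90
  88  90  87  89]
163 [154 155 156 155 158 156 157 159 122  91  96  93  97  93  89  88  89  88
  89  89  87  89]
164 [156 156 156 156 156 158 160 161 122  94  98  93  89  88  88  88  89  88
  89  89  90  89]
165 [156 156 156 157 158 159 159 159 121  93  97  91  87  89  87  88  88  88
  89  88  88  89]
166 [156 157 157 159 159 160 159 159 122  93  95  90  89  89  87  89  87  88
  88  90  88  89]
167 [158 158 158 160 159 158 158 144 111  94  96  93  89  88  88  88  89  90
  91  89  90  88]
168 [158 159 160 160 159 159 158 144 111  94  94  92  89  88  88  88  88  91
  91  91  89  89]
169 [160 162 160 160 159 158 158 145 111  94  96  89  88  88  89  90  89  91
  88  90  89  89]
170 [162 161 160 159 159 159 137 124 110 103 103  93  91  90  89  89  90  90
  88  90  91  90]
171 [162 160 159 159 159 139 115  93  68  56  53  60  87 100  93  89  91  89
  90  90  89  89]
```

View pics/g6.png

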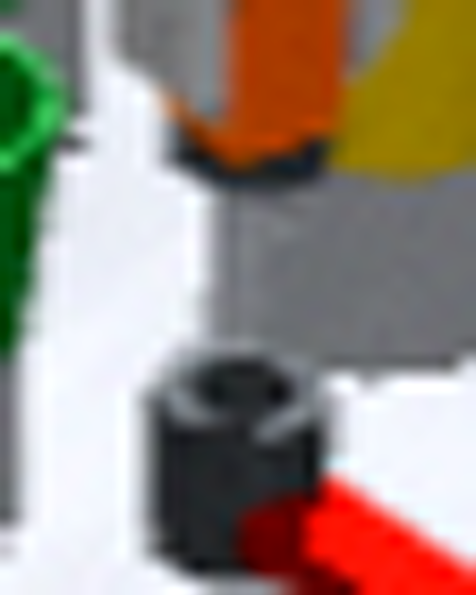

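>>> {"op": "carry_out", "data": {"series": [{"delta_pos":[0,0.5,-5],"turn":[0,0,0],"hand":0.0},{"delta_pos":[0,0.5,-9],"turn":[0,0,0],"hand":0.0},{"delta_pos":[0,0.5,-11],"turn":[0,0,0],"hand":0.0},{"delta_pos":[0,0.5,-13],"turn":[0,0,0],"hand":0.0},{"delta_pos":[0,0.5,-15],"turn":[0,0,0],"hand":0.0},{"delta_pos":[0,0.5,-15],"turn":[0,0,0],"hand":0.0}]}}

```text
clock: 10.58
eef_pos: [519.1, 82.5, 112.8]
eef_rot: [-3.142, -0.0, 2.697]
wrist_force: [-0.8, -0.4, -2.3]
finger_gap: 23.7
```

>>> {"op": "carry_out", "data": {"series": [{"delta_pos":[0,0,-4],"turn":[0,0,0],"hand":0.0},{"delta_pos":[0,0,-8],"turn":[0,0,0],"hand":0.0},{"delta_pos":[0,0,-12],"turn":[0,0,0],"hand":0.0},{"delta_pos":[0,0,-14],"turn":[0,0,0],"hand":0.0},{"delta_pos":[0,0,-14],"turn":[0,0,0],"hand":0.0}]}}

```text
clock: 11.2
eef_pos: [519.1, 82.4, 98.8]
eef_rot: [-3.141, -0.0, 2.697]
wrist_force: [-0.4, -0.0, -1.1]
finger_gap: 23.5
```

Run:
```python
from h import *
s=read_state();print(s["clock"],s["eef_pos"],s["wrist_force"],s["moment"])
im=camera("scene");cv2.imwrite("pics/scene7.png",im[:,:,::-1]);a=im[135:215,240:330,::-1];cv2.imwrite("pics/c7.png",cv2.resize(a,None,fx=7,fy=7,interpolation=cv2.INTER_CUBIC))
im=camera("wrist");cv2.imwrite("pics/wrist7.png",im[:,:,::-1])
```

```text
11.2 [519.1058819   82.4482138   98.79318993] [-0.36495552 -0.00899104 -1.08074205] [ 0.03278641  0.00326204 -0.03114157]
```

View pics/c7.png

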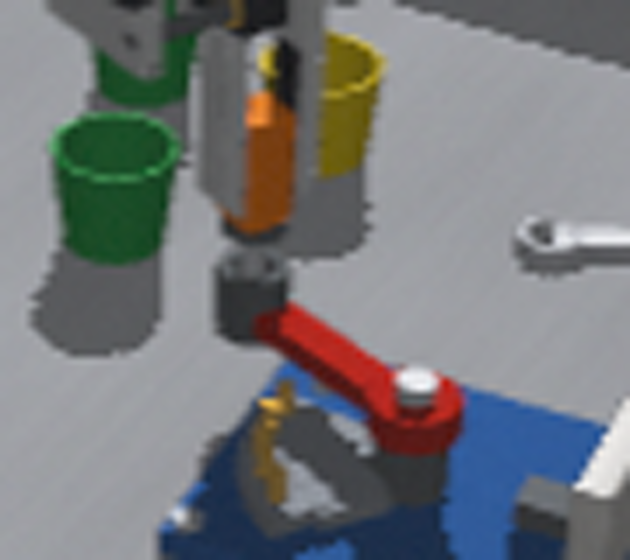

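View pics/wrist7.png

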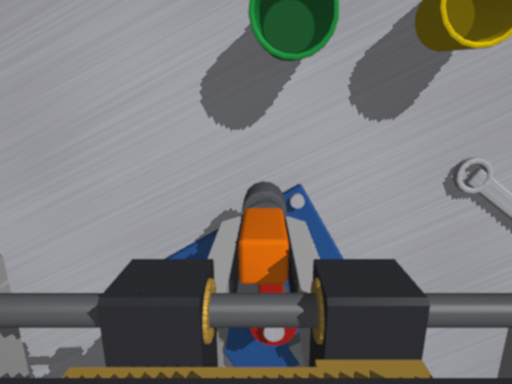

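Run:
```python
from h import *
im=cv2.imread("pics/wrist7.png");cv2.imwrite("pics/h7.png",cv2.resize(im[285:355,215:325],None,fx=7,fy=7,interpolation=cv2.INTER_CUBIC))
W=get_calibration("wrist");np.save("pics/wrist7.npy",W["pose"])
S=get_calibration("scene")
print("scene hub bolt",[onz(S,240+416/7-.43,135+380/7-.43,z).round(1) for z in (70,76,80,84)])
```

```text
scene hub bolt [array([615.1,  39.5,  70. ]), array([618.3,  31.9,  76. ]), array([620.4,  26.8,  80. ]), array([622.6,  21.7,  84. ])]
```

View pics/h7.png

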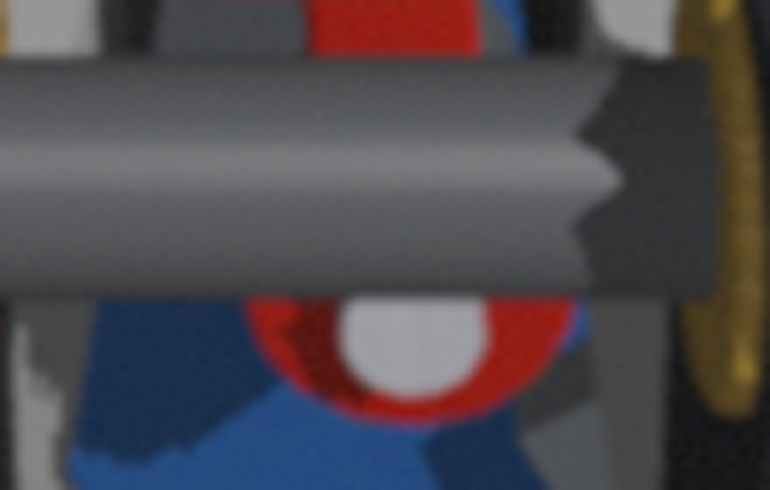

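Run:
```python
from h import *
W=get_calibration("wrist");W["pose"]=np.load("pics/wrist7.npy");b=np.array([.43,.9,0])*2.2+np.array([-.9,.43,0])*.5
for z in(66,70):print("ring",z,onz(W,273.3,321,z)-b)
for z in(70,74,78):print("bolt",z,onz(W,273.6,330.7,z)-b)
W5=get_calibration("wrist");W5["pose"]=np.load("pics/wrist5.npy")
px=[(432,357),(361,398),(305,443),(258,507)]
so=onz(W5,262.15,162.55,66)-b;print("socket",so)
cl=0.09
for h in (np.array([611.5,46.5]),np.array([612,45]),so[:2]-100*np.array([np.cos(2.775),np.sin(2.775)])):
  q=np.array([(onz(W5,170+a/5.5-.4,135+c/5.5-.4,43)-b)[:2] for a,c in px]);d=q-h
  l=np.arctan2(*(so[:2]-h)[::-1]);a=np.arctan2(d[:,1],d[:,0])%(2*np.pi)
  print(h,"lever",l,np.hypot(*(so[:2]-h)),"pins r",np.hypot(*d.T).round(1),"pin1 est",(a-.25*np.arange(4)-l).round(3))
```

```text
ring 66 [602.18498918  50.97196426  66.        ]
ring 70 [599.40428917  52.13306554  70.        ]
bolt 70 [607.23744714  48.73107679  70.        ]
bolt 74 [604.30593091  49.95767848  74.        ]
bolt 78 [601.37441468  51.18428017  78.        ]
socket [519.20436555  82.94417848  66.        ]
[611.5  46.5] lever 2.7655221099621947 99.23034961521886 pins r [61.4 60.4 60.6 60.7] pin1 est [0.277 0.277 0.253 0.259]
[612  45] lever 2.7534370840496227 100.25363063083866 pins r [62.1 60.6 60.5 60.2] pin1 est [0.266 0.264 0.239 0.246]
[612.55977356  47.10052081] lever 2.775 99.99999999999996 pins r [62.4 61.5 61.8 61.9] pin1 est [0.279 0.275 0.246 0.247]
```

Run:
```python
import numpy as np
h=np.array([612,46.5]);L0=2.768;s=np.array([519.1,82.4])
for p in np.arange(0,.93,.05):
    t=L0+p;q=h+100*np.array([np.cos(t),np.sin(t)])+3*np.array([-np.sin(t),np.cos(t)]);print(round(p,2),(q-s).round(1),q.round(1))
```

```text
0.0 [-1.3 -2.2] [517.8  80.2]
0.05 [-2.9 -6.9] [516.2  75.5]
0.1 [ -4.2 -11.8] [514.9  70.6]
0.15 [ -5.3 -16.7] [513.8  65.7]
0.2 [ -6.1 -21.6] [513.   60.8]
0.25 [ -6.7 -26.5] [512.4  55.9]
0.3 [ -7.  -31.5] [512.1  50.9]
0.35 [ -7.1 -36.5] [512.   45.9]
0.4 [ -7.  -41.5] [512.1  40.9]
0.45 [ -6.6 -46.5] [512.5  35.9]
0.5 [ -5.9 -51.5] [513.2  30.9]
0.55 [ -5.  -56.4] [514.1  26. ]
0.6 [ -3.9 -61.3] [515.2  21.1]
0.65 [ -2.5 -66.1] [516.6  16.3]
0.7 [ -0.9 -70.8] [518.2  11.6]
0.75 [  1.  -75.4] [520.1   7. ]
0.8 [  3.1 -80. ] [522.2   2.4]
0.85 [  5.4 -84.4] [524.5  -2. ]
0.9 [  7.9 -88.7] [527.   -6.3]
```

>>> {"op": "carry_out", "data": {"series": [{"delta_pos":[-1.3,-2.2,0],"turn":[0,0,0],"hand":0.0},{"delta_pos":[-2.9,-6.9,0],"turn":[0,0,0],"hand":0.0},{"delta_pos":[-4.2,-11.8,0],"turn":[0,0,0],"hand":0.0},{"delta_pos":[-5.3,-16.7,0],"turn":[0,0,0],"hand":0.0},{"delta_pos":[-5.3,-16.7,0],"turn":[0,0,0],"hand":0.0}]}}

```text
clock: 11.92
eef_pos: [513.9, 65.4, 99.1]
eef_rot: [3.141, 0.0, 2.696]
wrist_force: [4.5, 4.3, -0.5]
finger_gap: 23.5
```

```bash
cat > look.py <<'E'
import sys
from h import *
k=sys.argv[1]
s=read_state();e=s["eef_pos"];print(s["clock"],e.round(1),s["eef_rot"].round(3),s["wrist_force"].round(1),s["moment"].round(2),s["finger_gap"].round(1))
im=camera("scene");cv2.imwrite(f"pics/scene{k}.png",im[:,:,::-1]);a=im[145:225,245:335,::-1];a=np.clip(a.astype(float)*1.3,0,255).astype(np.uint8);A=cv2.resize(a,None,fx=7,fy=7,interpolation=cv2.INTER_CUBIC)
cv2.imwrite(f"pics/c{k}.png",A)
W=get_calibration("wrist");np.save(f"pics/wrist{k}.npy",W["pose"]);im=camera("wrist");cv2.imwrite(f"pics/wrist{k}.png",im[:,:,::-1])
S=get_calibration("scene");print("tip px crop",(proj(S,e+[0,0,-52])-[245,145]+.5)*7)
E
python3 look.py 8
```

```text
Traceback (most recent call last):
  File "look.py", line 4, in <module>
    s=read_state();e=s["eef_pos"];print(s["clock"],e.round(1),s["eef_rot"].round(3),s["wrist_force"].round(1),s["moment"].round(2),s["finger_gap"].round(1))
                                                                                                                                   ^^^^^^^^^^^^^^^^^^^^^
AttributeError: 'float' object has no attribute 'round'
```

```bash
sed -i 's/s\["finger_gap"\].round(1)/s["finger_gap"]/' look.py; python3 look.py 8
```

```text
11.925 [513.9  65.4  99.1] [3.141 0.    2.696] [ 4.5  4.3 -0.5] [ 0.77 -0.78 -0.01] 23.536362880474794
tip px crop [187.09707207 249.86776403]
```

View pics/c8.png

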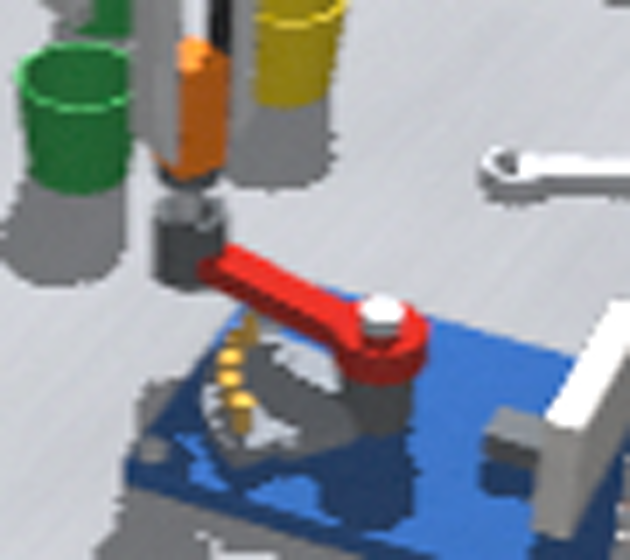

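View pics/wrist8.png

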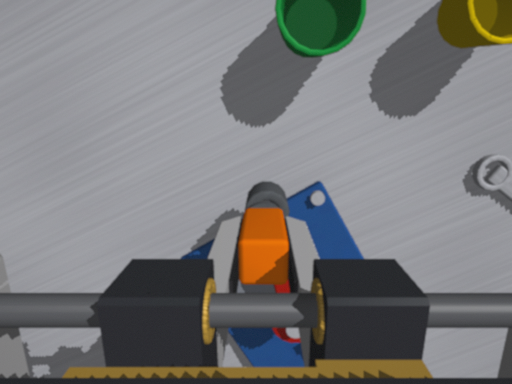

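>>> {"op": "carry_out", "data": {"series": [{"delta_pos":[1.2,-5.2,0],"turn":[0,0,0],"hand":0.0},{"delta_pos":[0.6,-10.1,0],"turn":[0,0,0],"hand":0.0},{"delta_pos":[0.3,-14.9,0],"turn":[0,0,0],"hand":0.0},{"delta_pos":[0.2,-19.8,0],"turn":[0,0,0],"hand":0.0},{"delta_pos":[0.3,-24.8,0],"turn":[0,0,0],"hand":0.0},{"delta_pos":[0.3,-24.8,0],"turn":[0,0,0],"hand":0.0}]}}

```text
clock: 12.78
eef_pos: [514.0, 40.7, 98.8]
eef_rot: [-3.141, -0.001, 2.696]
wrist_force: [0.1, 4.5, -2.1]
finger_gap: 23.6
```

>>> {"op": "carry_out", "data": {"series": [{"delta_pos":[0.4,-4.9,0],"turn":[0,0,0],"hand":0.0},{"delta_pos":[1.1,-9.8,0],"turn":[0,0,0],"hand":0.0},{"delta_pos":[2.0,-14.6,0],"turn":[0,0,0],"hand":0.0},{"delta_pos":[3.1,-19.4,0],"turn":[0,0,0],"hand":0.0},{"delta_pos":[4.4,-24.1,0],"turn":[0,0,0],"hand":0.0},{"delta_pos":[4.4,-24.1,0],"turn":[0,0,0],"hand":0.0}]}}

```text
clock: 13.52
eef_pos: [518.5, 16.7, 98.9]
eef_rot: [3.142, -0.0, 2.696]
wrist_force: [0.2, 5.0, -1.8]
finger_gap: 23.4
```

```bash
python3 look.py 9
```

```text
13.525 [518.5  16.7  98.9] [ 3.142 -0.     2.696] [ 0.2  5.  -1.8] [ 1.01  0.09 -0.03] 23.39214505303517
tip px crop [139.39232941 312.73333551]
```

View pics/c9.png

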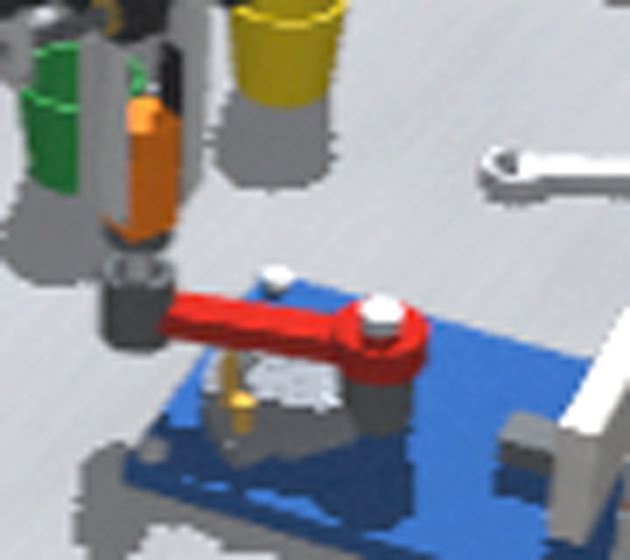

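View pics/wrist9.png

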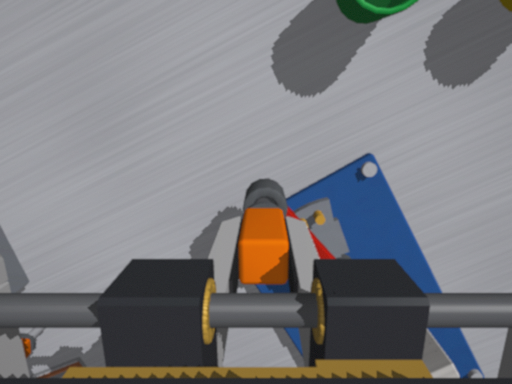

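>>> {"op": "carry_out", "data": {"series": [{"delta_pos":[0.8,-2.3,0],"turn":[0,0,0],"hand":0.0},{"delta_pos":[1.6,-4.6,0],"turn":[0,0,0],"hand":0.0},{"delta_pos":[1.6,-4.6,0],"turn":[0,0,0],"hand":0.0}]}}

```text
clock: 14.0
eef_pos: [520.1, 12.3, 98.9]
eef_rot: [3.141, -0.0, 2.697]
wrist_force: [-1.2, 5.7, -2.0]
finger_gap: 23.7
```

>>> {"op": "carry_out", "data": {"series": [{"delta_pos":[0.9,-2.3,0],"turn":[0,0,0],"hand":0.0},{"delta_pos":[0.9,-2.3,0],"turn":[0,0,0],"hand":0.0}]}}

```text
clock: 14.25
eef_pos: [521.0, 10.1, 98.9]
eef_rot: [3.141, -0.0, 2.697]
wrist_force: [-0.8, 6.3, -1.4]
finger_gap: 23.3
```

>>> {"op": "carry_out", "data": {"series": [{"delta_pos":[1.0,-2.2,0],"turn":[0,0,0],"hand":0.0},{"delta_pos":[1.0,-2.2,0],"turn":[0,0,0],"hand":0.0}]}}

```text
clock: 14.5
eef_pos: [521.9, 7.8, 98.9]
eef_rot: [3.141, -0.001, 2.697]
wrist_force: [-0.6, 5.8, -1.3]
finger_gap: 23.8
```

>>> {"op": "carry_out", "data": {"series": [{"delta_pos":[1.0,-2.2,0],"turn":[0,0,0],"hand":0.0},{"delta_pos":[1.0,-2.2,0],"turn":[0,0,0],"hand":0.0}]}}

```text
clock: 14.75
eef_pos: [523.0, 5.5, 98.9]
eef_rot: [3.142, -0.0, 2.697]
wrist_force: [-2.0, 5.4, -1.2]
finger_gap: 23.7
```

>>> {"op": "carry_out", "data": {"series": [{"delta_pos":[1.0,-2.2,0],"turn":[0,0,0],"hand":0.0},{"delta_pos":[1.0,-2.2,0],"turn":[0,0,0],"hand":0.0}]}}

```text
clock: 15.0
eef_pos: [524.0, 3.3, 98.9]
eef_rot: [-3.141, -0.0, 2.697]
wrist_force: [-0.1, 4.8, -1.3]
finger_gap: 23.9
```

>>> {"op": "carry_out", "data": {"series": [{"delta_pos":[1.1,-2.2,0],"turn":[0,0,0],"hand":0.0},{"delta_pos":[1.1,-2.2,0],"turn":[0,0,0],"hand":0.0}]}}

```text
clock: 15.25
eef_pos: [525.2, 1.0, 98.9]
eef_rot: [-3.141, 0.0, 2.697]
wrist_force: [-1.0, 2.7, -1.1]
finger_gap: 23.9
```

>>> {"op": "carry_out", "data": {"series": [{"delta_pos":[1.2,-2.2,0],"turn":[0,0,0],"hand":0.0},{"delta_pos":[1.2,-2.2,0],"turn":[0,0,0],"hand":0.0}]}}

```text
clock: 15.5
eef_pos: [526.4, -1.3, 98.9]
eef_rot: [-3.141, 0.0, 2.697]
wrist_force: [-0.7, 2.2, -2.1]
finger_gap: 23.9
```

```bash
python3 look.py 10
python3 - <<'E'
from h import *
W=get_calibration("wrist");im=cv2.imread("pics/wrist10.png")
cv2.imwrite("pics/d10.png",cv2.resize(im[150:270,230:370],None,fx=5,fy=5,interpolation=cv2.INTER_CUBIC))
E
```

```text
15.5 [526.4  -1.3  98.9] [-3.141  0.     2.697] [-0.7  2.2 -2.1] [ 0.55  0.14 -0.03] 23.88336015818937
tip px crop [134.50908269 341.41834323]
```

View pics/c10.png

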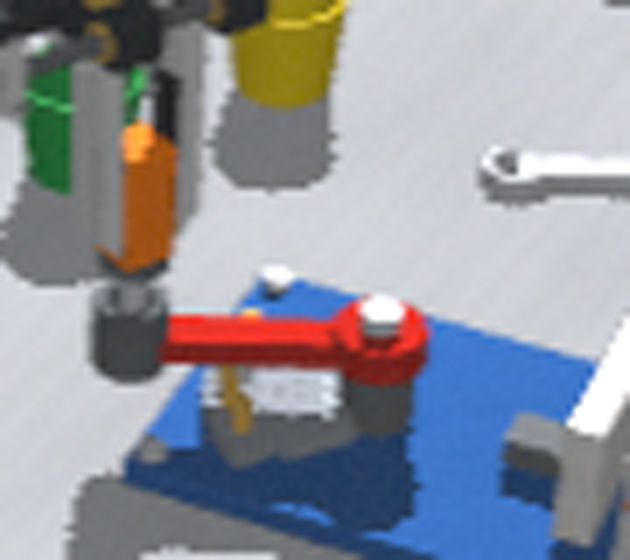

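View pics/d10.png

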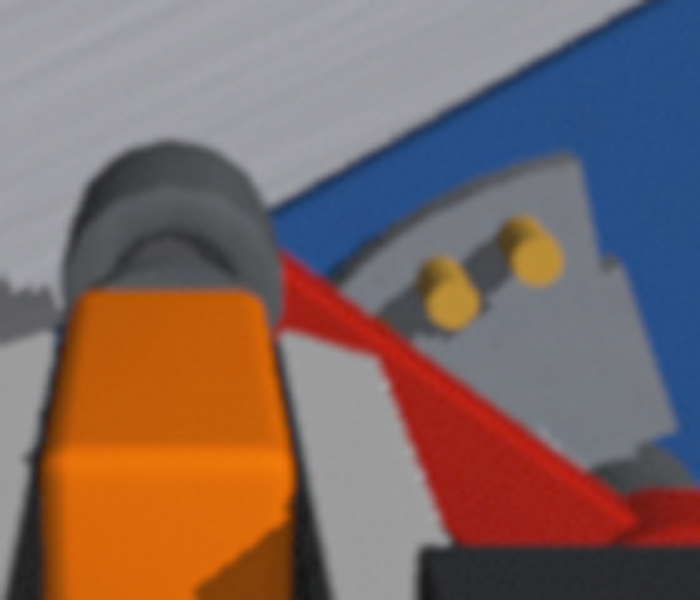

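>>> {"op": "carry_out", "data": {"series": [{"delta_pos":[1.2,-2.1,0],"turn":[0,0,0],"hand":0.0},{"delta_pos":[1.2,-2.1,0],"turn":[0,0,0],"hand":0.0}]}}

```text
clock: 15.85
eef_pos: [527.6, -3.4, 98.9]
eef_rot: [-3.141, 0.0, 2.697]
wrist_force: [-0.7, 1.7, -1.6]
finger_gap: 23.8
```

>>> {"op": "carry_out", "data": {"series": [{"delta_pos":[1.2,-2.1,0],"turn":[0,0,0],"hand":0.0},{"delta_pos":[1.2,-2.1,0],"turn":[0,0,0],"hand":0.0}]}}

```text
clock: 16.1
eef_pos: [528.7, -5.2, 98.9]
eef_rot: [3.141, -0.0, 2.697]
wrist_force: [-1.7, 4.6, -2.4]
finger_gap: 23.6
```

>>> {"op": "carry_out", "data": {"series": [{"delta_pos":[1.2,-2.1,0],"turn":[0,0,0],"hand":0.0},{"delta_pos":[1.2,-2.1,0],"turn":[0,0,0],"hand":0.0},{"delta_pos":[1.2,-2.1,0],"turn":[0,0,0],"hand":0.0}]}}

```text
clock: 16.48
eef_pos: [529.9, -7.2, 99.0]
eef_rot: [3.141, -0.0, 2.697]
wrist_force: [-0.4, 5.1, -1.0]
finger_gap: 23.9
```

```bash
python3 look.py 11
python3 - <<'E'
from h import *
im=cv2.imread("pics/wrist11.png")
cv2.imwrite("pics/d11.png",cv2.resize(im[150:270,230:370],None,fx=5,fy=5,interpolation=cv2.INTER_CUBIC))
cv2.imwrite("pics/top11.png",camera("top")[:,:,::-1])
E
```

```text
16.475 [529.9  -7.2  99. ] [ 3.141 -0.     2.697] [-0.4  5.1 -1. ] [ 1.15  0.24 -0.  ] 23.920078530204812
tip px crop [134.88027248 351.66949964]
```

View pics/c11.png

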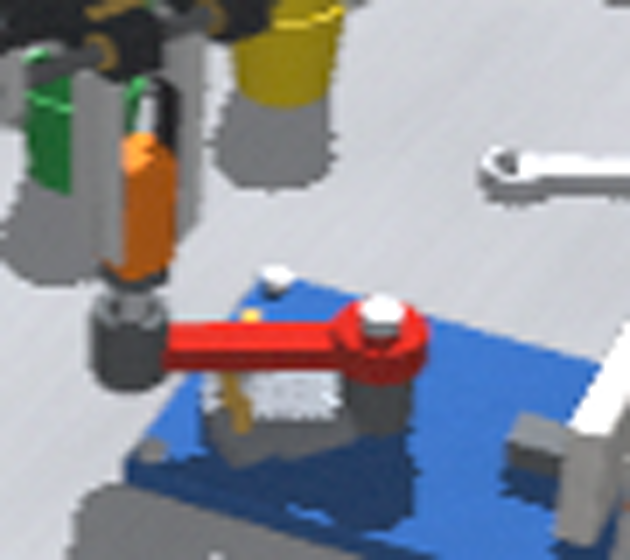

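View pics/d11.png

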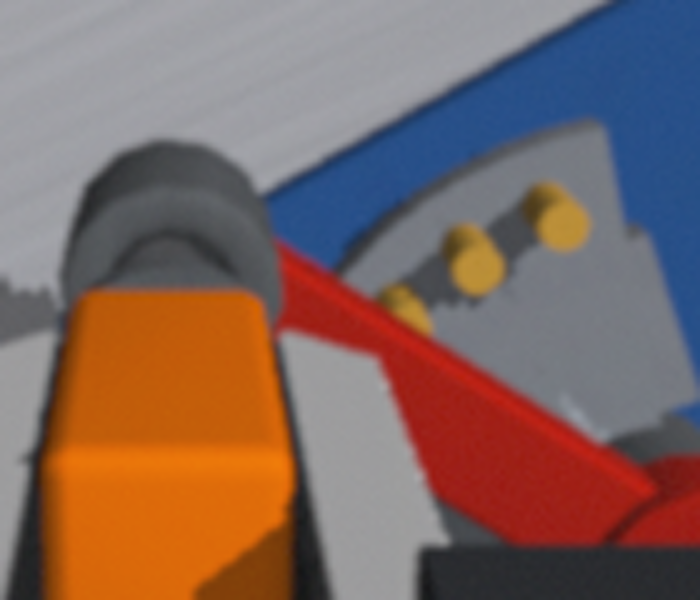

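View pics/wrist11.png

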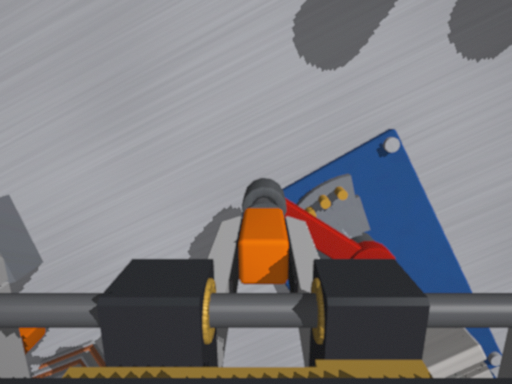

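Run:
```python
from h import *
W=get_calibration("wrist");W["pose"]=np.load("pics/wrist11.npy");b=np.array([.43,.9,0])*2.2+np.array([-.9,.43,0])*.5
h=np.array([614,48.])
q=np.array([(onz(W,230+x/5-.4,150+y/5-.4,43)-b)[:2] for x,y in((563,222),(477,268),(408,318))]);d=q-h
a=np.arctan2(d[:,1],d[:,0])%(2*np.pi);print(q.round(1),np.hypot(*d.T).round(1),a.round(3),"rel lever",(3.696-a).round(3))
# lever trailing edge and socket ellipse
s=onz(W,230+172/5-.4,150+262/5-.4,66)-b;print("socket rough",s)
t0=cv2.imread("pics/top0.png").astype(int);print(read_state()["wrist_force"])
```

```text
[[549.8  49.6]
 [550.9  34.9]
 [553.8  22.1]] [64.2 64.4 65.5] [3.117 3.347 3.548] rel lever [0.579 0.349 0.148]
socket rough [523.57480559  -4.1623463   66.        ]
[-0.82573354  4.30685115 -3.20250508]
```

View pics/top11.png

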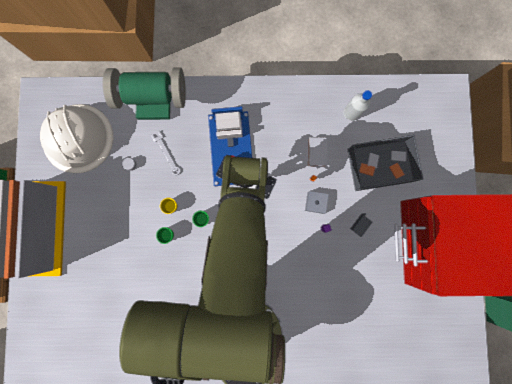

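>>> {"op": "carry_out", "data": {"series": [{"delta_pos":[0,0,0],"turn":[0,0,0],"hand":0.0},{"delta_pos":[0,0,0],"turn":[0,0,0],"hand":0.0},{"delta_pos":[0,0,0],"turn":[0,0,0],"hand":0.0},{"delta_pos":[0,0,0],"turn":[0,0,0],"hand":0.0}]}}

```text
clock: 17.12
eef_pos: [530.0, -7.3, 99.0]
eef_rot: [3.142, 0.0, 2.697]
wrist_force: [-1.0, 5.4, -1.9]
finger_gap: 23.7
```

Run:
```python
from cell import *
s=read_state();print(s["clock"],s["eef_pos"],s["wrist_force"],s["finger_gap"])
print(sign_off())
```

```text
17.125 [529.97145999  -7.25344893  98.95802663] [-0.9811308   5.38035359 -1.93760011] 23.698949976913642
the job is handed in; nothing more can be done
None
```

I took the large orange key from the stand, dipped its tip about 22 mm below the yellow pot's rim, and stood it about 19 mm deep in the lever's socket. I then turned the lever counter-clockwise three clicks and handed the job in at 17.1 s, still gripping the key and holding the lever.

**Clicks:** In the last wrist view three pins are behind the lever. The side force on the tool peaked at about 6.3 N approaching the third pin. It dropped to about 1.7 N past it and settled at about 5.4 N, with the tool still. That is a little above the 4.4 N the spring alone would give.

**Lever position:** By geometry the pawl is about 0.58 to 0.65 rad past the first pin, inside the allowed 0.516 to 0.737.

**Disagreements between checks:**
- The overhead camera read about 6 mm short in x.
- The wrist camera was off by about 2 mm, which I corrected using the gripped handle.
- The hub position came out a few mm different depending on the method.
- A rough wrist-camera reading of the socket in the final pose was about 6 mm off in x from where the contact force put it. I relied on the contact force and the pin views.

The bystanders and the pot look unmoved in the last overhead view. I judged this by eye and did not measure it.

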